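Check the bar guide's gap with a feeler gauge

TASK

Check the gap of the sprung bar guide on the smithy bench: take the middle-thickness one of the three T-shaped gauges hanging in the rack and slide its stem straight down between the two jaws, feeling the drag and without forcing it, until its shoulders have come down to the jaws' lips (a finger's breadth short is near enough). Let go and leave it standing upright in the gap; leave the other two gauges hanging in their rack.

Things in the scene. Friction and masses are not known exactly. Their poses are not given: they have to be found in the camera images.
- middle_tab (a point): Flat T-shaped steel gauge, 12 mm thick (y), 0.34 kg, hanging upright in the rack. Stem 36 mm wide (x), 60 mm long; shoulders 64 wide, 10 high; above them the grip tab 30 wide, 34 high. This point is the tab's centre: 17 mm below its top, 27 above the shoulders' underside, 87 above the stem's tip; at the start 107 mm above the bench. x along the width, y through the thickness, z up.
- thin_tab (a point): Centre of the tab of the thin gauge: 6 mm thick, else the same shape, size and axes; it would be loose in the gap. The three gauges hang by their shoulders, 75 mm apart and in any order, parallel, across two level rails (tops 80 mm above the bench, 42 mm between them).
- thick_tab (a point): Centre of the tab of the thick gauge: 20 mm thick, else the same shape, size and axes; it cannot enter the gap.
- gap (a point): Fixed bar guide: two oiled steel jaws 80 mm long, gap 8 mm wide. Point: middle of the gap, 78 mm up, where the narrow part (66 deep) starts. x along gap, y across. Jaws flare above into lips, mouth 25 wide, tops 18 above the point. Each jaw springs back up to 5 mm (4 to 9 N). The middle gauge enters with 10 to 20 N, then drags 3 to 8 N; its shoulders meet the lips with tab centre 45 above point.
Mind the look-alikes: they are no part of the job. Leave any red or yellow look-alike of the part that bears middle_tab alone.

How it is judged:
On the way, in this order (a step that is already met when the one before it is completed fails the run):
1. the middle gauge is held clear above its rack (height (world z) of middle_tab above 0.15 m and contact force between the fingers and middle above 1 N), for 0.1 s.
2. the held middle gauge is sliding down between the jaws, dragging on them (z of middle_tab in the frame of gap between 0.036 and 0.077 m and horizontal distance between middle_tab and gap below 0.022 m and contact force between the fingers and middle above 1 N and contact force between middle and guide above 1 N), for 0.1 s.
At the end, for the whole second after the job is handed in: The middle gauge stands released and at rest in the gap: shoulders at most 18 mm above the lips (tab centre 36 to 63 mm above the gap point), within 20 mm of the gap's middle, upright and in line within 0.2 rad; the other two gauges hang within 25 mm of where they were (z of middle_tab in the frame of gap between 0.036 and 0.063 m and horizontal distance between middle_tab and gap below 0.02 m and angle between middle_tab's own z axis and vertical below 0.2 rad and angle between the x axis of middle_tab and the x axis of gap, either way round below 0.2 rad and linear speed of middle below 0.02 m/s and contact force between the fingers and middle below 0.1 N and distance of each of thin_tab, thick_tab from where it was at the start of the episode below 0.025 m); the robot touches nothing.
It fails at once if the thin or the thick gauge is moved more than 25 mm (distance of any of thin_tab, thick_tab from where it was at the start of the episode above 0.025 m).
It fails at once if the gauge is forced: more than 80 N between it and the guide (contact force between middle and guide above 80 N).
It also fails if it takes over 38 s, if anything falls off the work surface, if the arm or the gripper's body presses on something with over 40 N, if the wrist force passes 120 N, or if a joint passes its speed limit or range.

ROBOT

A 6-joint arm with a two-finger parallel gripper is mounted at the origin on the work surface. World frame = base frame: x ahead of the robot, y to its left, z up, the work surface at z = 0. Lengths are in m, angles in rad, forces in N, time in s.
With the tool pointing down it reaches from about 0.35 to 1 m from the base axis. Payload 7.1 kg.
Tool frame: the origin (TCP) lies between the finger pads; the fingertips stand ctrl.tcp_to_tips ahead of it and the grasp point (between the pads) lies 11 mm behind it (ctrl.tcp_to_tips is the distance from the TCP to the fingertips, in m); z points along the fingers, y is the direction in which the jaws open and shut (so a half turn about z gives the same grasp; the last joint's range is limited). The gripper opens to 85 mm and grips with 20 to 120 N. Pads are 22 mm wide; open, the fingers measure 114 mm over their backs; the gripper's body (76 mm by 85 mm) begins 54 mm behind the grasp point. The pads swing forward as they close: fully open they stand 13 mm farther back than shut.
Start: joints at [-1.15, 0.423, 1.63, -0, 1.089, -0.019], TCP at [0.266, -0.565, 0.239] pointing down, gripper open.
Joint ranges: [-3, 3], [-0.9, 2.11], [0.09, 2.58], [-1.31, 4.45], [0.11, 2.69], [-2.54, 2.54]. Speed limits (rad/s): [2.39, 2.39, 3.01, 3.14, 3.14, 3.14].

INTERFACE

Orientations are given as a 3x3 rotation matrix whose columns are the frame's x, y, z axes.
In Python, from cell import ctrl gives the robot as it stands.
- The arm moves only by the tool apply_moves, never from a script. Its argument "moves" is a list that holds one entry, the list of rows, each a list of 7 numbers: the turn, a rotation vector about the tool's x, y, z in degrees, then the shift along the tool's x, y, z in m, then the opening, from 0 (shut) to 1 (fully open). In form: [[[wx, wy, wz, x, y, z, fingers], ...]]. A call has 1 to 12 rows; each row is the pose to reach, as a shift and turn from the pose commanded when the call began, along the tool's axes at that moment; what a row does not reach only later rows make up. A row lasts 1/8 s, in which the tool goes at most 62.5 mm and 10.7 degrees, less where a joint would pass 70% of its speed; a pose out of reach is approached as far as the arm can. A call with a gripper value outside its range is refused whole. The fingers move at their own pace and stop on an object; "grip_force" is the grip in N (left out, the last holds). Time passes only in rows, so rows that repeat a pose let the fingers close. It gives the time, the measured TCP pose, the force and the opening at its end, in the units of the state.
- ctrl.read_state(): the state, without advancing time (a new reading comes with each control period).
- ctrl.snapshot(name): name is "scene" or "top" or "wrist"; returns the picture (480x640x3 uint8, red, green, blue); there is no depth.
- ctrl.get_calibration(name): a dict with "intrinsics" (3x3 intrinsics, pixels), "pose" (4x4, takes a point from camera to world coordinates); the wrist camera has in their place "T_tool_cam" (4x4, takes a point from camera to tool coordinates, whose origin is the TCP and whose axes are the flange's). Camera axes: x right, y up, looking along -z (the intrinsics and any distortion apply to the point x, -y, -z); pixel columns grow to the right and rows downward; lengths in m; the calibration is good to about 2 mm. A picture is of the moment at which its call begins: read the wrist's pose just before it. get_calibration takes no time and is no camera call.
- ctrl.close_job(): hands the job in, once; it reports no verdict.
Trained networks look in the newest picture that a camera, given by its name, has taken for a name from the list of things; names that differ only in an ending like _2 or _b are one class to them, and where a whole thing is asked for, a point or a joint stands for the part that bears it (a point fixed in the world has none). Each returns a list of dicts, best first, with "confidence" (0 to 1); they miss things now and then, are a little off and sometimes report something else, mostly with a low value. They report only what shows in the picture. A call takes as long as a camera call. They do not tell look-alikes from the thing itself.
- ctrl.boxes_of(camera, label): "bbox" ([left, top, right, bottom] in pixels, round what is visible of it).
- ctrl.landmark_of(camera, label): "centre" ([row, column] in pixels: a listed point, or the origin of a listed thing).
The state is a dict: "time": time; "joint_positions": joint angles; "qvel": joint speeds; "tau": joint torques, N m; "ee_pos": TCP position; "eef_rot": TCP orientation; "wrist_force": force on the tool from outside, world axes, zero at the start; "ft_torque": the same for the moment, N m; "grip_width": finger opening in m.
Only numpy, scipy, OpenCV 4.12 (cv2) and the standard library are available. Lean on these libraries where they do the work, as an engineer would, in place of code of your own. Each camera call takes 0.05 s, during which the arm holds its last target.

## Working session

There is one attempt and no reset: what is moved stays moved. The work goes in short steps, Python scripts to look and compute and a tool call to move; the robot and the scene stay as the last step left them, time stands still between calls to the robot, and variables do not carry over. Pictures are saved under pics/ and viewed, and the job is handed in when it is done.

Besides the shell and the picture viewer there is one more tool, called after "Request:" by a JSON object that holds its "fn" and its "kwargs", one argument or row to a line. apply_moves: Moves the arm, as the interface text tells. Its arguments: {"type":"object","properties":{"moves":{"type":"array"},"grip_force":{"type":"number"}},"required":["moves"]}

```bash
ls; mkdir -p pics; python3 - <<'E'
from cell import ctrl
import cv2
s=ctrl.read_state();print(s['time'],s['ee_pos'],s['eef_rot'],s['grip_width'],ctrl.tcp_to_tips)
for n in ["scene","top"]:
    im=ctrl.snapshot(n);cv2.imwrite(f"pics/{n}0.png",im[:,:,::-1])
    c=ctrl.get_calibration(n);print(n,c)
    for l in ["middle_tab","thin_tab","thick_tab","gap"]:
        print(l,[(d['centre'],round(d['confidence'],2)) for d in ctrl.landmark_of(n,l)])
print(ctrl.get_calibration("wrist"))
print(ctrl.read_state()['time'])
E
```

```text
pics
0.0 [ 0.26590833 -0.56501725  0.23853316] [[ 9.04833248e-01  4.25765673e-01 -6.20532244e-04]
 [ 4.25766124e-01 -9.04832169e-01  1.39751801e-03]
 [ 3.35376603e-05 -1.52872237e-03 -9.99998831e-01]] 0.08563742487072085 0.008
scene {'intrinsics': array([[478.91979308,   0.        , 311.55687854],
       [  0.        , 478.91979308, 237.82915298],
       [  0.        ,   0.        ,   1.        ]]), 'pose': array([[ 0.8609704 , -0.40895865,  0.30246124,  0.76340112],
       [ 0.5084366 ,  0.67449681, -0.53530017, -0.42724921],
       [ 0.01490649,  0.61465997,  0.78865133,  0.81279463],
       [ 0.        ,  0.        ,  0.        ,  1.        ]])}
middle_tab [([165.2, 308.1], 0.82), ([184.8, 356.0], 0.73), ([210.7, 419.2], 0.69)]
thin_tab [([216.7, 346.4], 0.56)]
thick_tab [([162.2, 366.0], 0.89)]
gap [([380.8, 295.6], 0.81)]
top {'intrinsics': array([[606.47676083,   0.        , 321.32227844],
       [  0.        , 606.47676083, 238.69190445],
       [  0.        ,   0.        ,   1.        ]]), 'pose': array([[-0.0266771 ,  0.99028857, -0.13644367,  0.38867397],
       [-0.9994827
[... 180 characters left out ...]
[325.9, 192.3], 0.76), ([248.7, 198.9], 0.74), ([169.2, 186.0], 0.58)]
thin_tab [([234.2, 249.6], 0.49), ([259.2, 151.2], 0.39)]
thick_tab []
gap [([185.8, 457.4], 0.75)]
{'intrinsics': array([[355.37542772,   0.        , 315.63578108],
       [  0.        , 355.37542772, 240.61902565],
       [  0.        ,   0.        ,   1.        ]]), 'T_tool_cam': array([[ 7.84142764e-04,  9.52686260e-01,  3.03954397e-01,
         7.76230568e-02],
       [ 9.99999693e-01, -7.49306675e-04, -2.31246362e-04,
        -1.48980833e-03],
       [ 7.44982670e-06,  3.03954485e-01, -9.52686555e-01,
        -1.34105721e-01],
       [ 0.00000000e+00,  0.00000000e+00,  0.00000000e+00,
         1.00000000e+00]])}
0.5
```

View pics/scene0.png

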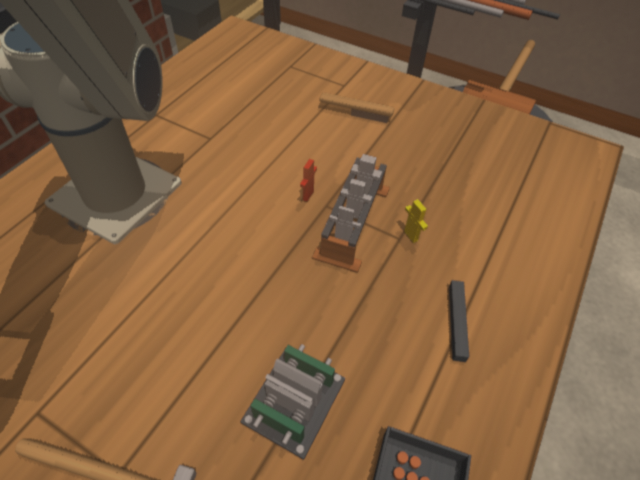

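View pics/top0.png

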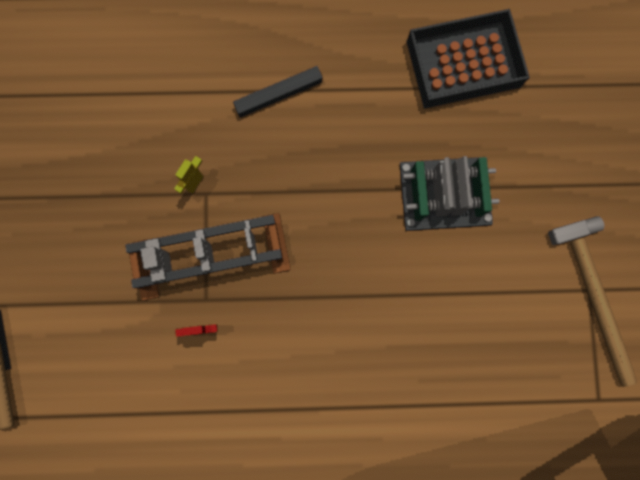

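The scene shows the rack with three grey gauges at scene (col,row) about (367,163), (356,186) and (346,215), a red look-alike at (308,180) and a yellow one at (416,220). The guide is at (295,385). The same items in the top view are grey (151,258), (200,248), (250,235), red (196,331), yellow (188,172) and guide (455,188). I'll check the middle grey one in a close crop and measure.

```bash
cat > h.py <<'E'
import numpy as np, cv2
from cell import ctrl
def ray(n,rc,T=None):
    c=ctrl.get_calibration(n);K=c['intrinsics'];P=c['pose'] if T is None else T
    d=np.linalg.inv(K)@[rc[1],rc[0],1]; d=P[:3,:3]@(d*[1,-1,-1]); return P[:3,3],d
def atz(n,rc,z,T=None):
    o,d=ray(n,rc,T);return o+d*(z-o[2])/d[2]
def proj(n,p,T=None):
    c=ctrl.get_calibration(n);K=c['intrinsics'];P=c['pose'] if T is None else T
    q=P[:3,:3].T@(np.array(p)-P[:3,3])*[1,-1,-1];u=K@q;return u[1]/u[2],u[0]/u[2]
def wristT():
    s=ctrl.read_state();T=np.eye(4);T[:3,:3]=s['eef_rot'];T[:3,3]=s['ee_pos'];return T@ctrl.get_calibration('wrist')['T_tool_cam']
E
python3 - <<'E'
from h import *
a=cv2.imread('pics/scene0.png')[140:270,290:440];b=cv2.imread('pics/top0.png')[200:310,110:300]
a=cv2.resize(a,(390,338),interpolation=cv2.INTER_CUBIC);b=cv2.resize(b,(400,232),interpolation=cv2.INTER_CUBIC)
o=np.zeros((338,800,3),np.uint8);o[:,:390]=a;o[:232,400:]=b;cv2.imwrite('pics/crop0.png',o)
g=cv2.imread('pics/top0.png')[140:240,390:510];g=cv2.resize(g,None,fx=5,fy=5,interpolation=cv2.INTER_CUBIC);cv2.imwrite('pics/gap0.png',g)
for n,rc,z in [('scene',(184.8,356),.107),('top',(248.7,198.9),.107),('scene',(162.2,366),.107),('scene',(216.7,346.4),.107),('top',(234.2,249.6),.107),('scene',(380.8,295.6),.078),('top',(185.8,457.4),.078)]: print(n,rc,atz(n,rc,z).round(4))
E
```

```text
scene (184.8, 356) [0.5005 0.2177 0.107 ]
top (248.7, 198.9) [0.5044 0.2105 0.107 ]
scene (162.2, 366) [0.488  0.2885 0.107 ]
scene (216.7, 346.4) [0.5241 0.1315 0.107 ]
top (234.2, 249.6) [0.5249 0.1334 0.107 ]
scene (380.8, 295.6) [ 0.6055 -0.1878  0.078 ]
top (185.8, 457.4) [ 0.5996 -0.1972  0.078 ]
```

View pics/crop0.png

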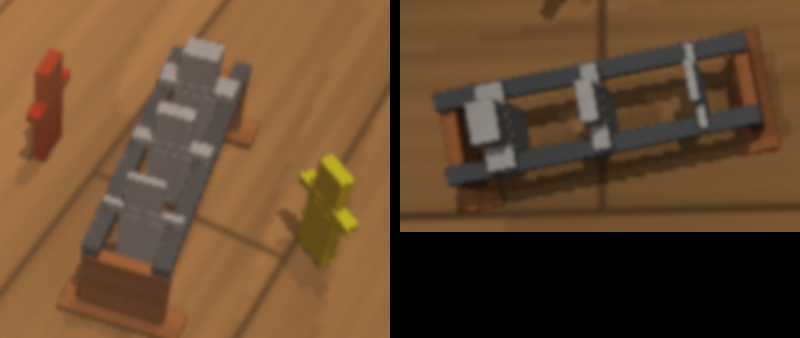

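View pics/gap0.png

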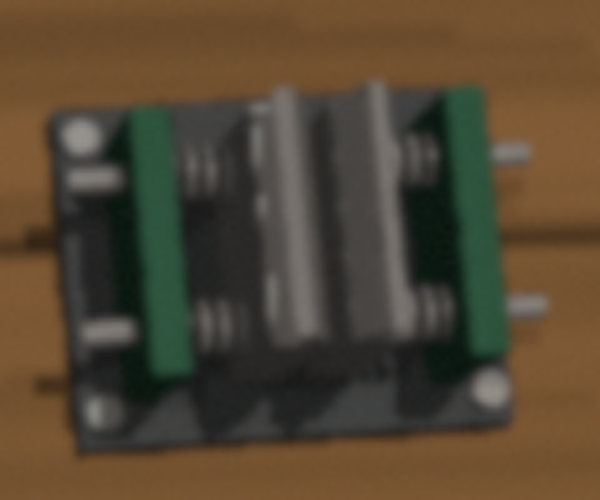

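The three hang in the order thick (0.488, 0.289), middle (0.503, 0.213), thin (0.524, 0.132). The crop shows tab thickness decreasing in that order, so the central grey gauge is the one I want. Next I'll work out the yaws and the move.

```bash
python3 - <<'E'
from h import *
def yaw(n,a,b,z):
    p,q=atz(n,a,z),atz(n,b,z);d=q-p;return np.degrees(np.arctan2(d[1],d[0])),np.linalg.norm(d)
# rails in crop: (440,100)->(745,40) and (448,178)->(758,118) ; scale 190/400
f=lambda x,y:(200+y*110/232,110+(x-400)*190/400)
for a,b in [((440,100),(745,40)),((448,178),(758,118))]: print('rail',yaw('top',f(*a),f(*b),.08))
g=lambda x,y:(140+y/5,390+x/5)
for a,b,z in [((170,375),(150,110),.07),((488,355),(462,90),.07),((310,335),(285,90),.096),((405,335),(375,85),.096),((78,450),(55,115),.01)]: print('gap',yaw('top',g(*a),g(*b),z))
for p in [(357,213),(312,215)]: pass
print(atz('top',g(347,210),.096))
s=ctrl.read_state();R=np.array(s['eef_rot'])
for t in [(.503,.213,.25)]: print(R.T@(np.array(t)-s['ee_pos']), np.degrees(np.arctan2(R[1,0],R[0,0])))
E
```

```text
rail (np.float64(-80.06000825150495), np.float64(0.23024367372403387))
rail (np.float64(-80.39562758702054), np.float64(0.2319512078120389))
gap (np.float64(1.4102397520777585), np.float64(0.08750505798882773))
gap (np.float64(1.8670780343825621), np.float64(0.0878703057771709))
gap (np.float64(2.5405526640525244), np.float64(0.07907296908996649))
gap (np.float64(3.308302482871955), np.float64(0.0808305340426644))
gap (np.float64(1.2751742273535156), np.float64(0.11705394473191316))
[ 0.60164588 -0.19616163  0.096     ]
[ 0.54576757 -0.60357558 -0.01067654] 25.197608472149557
```

Request:
{"fn": "apply_moves", "kwargs": {
  "moves": [
    [[0, 0, 2, 0.04, -0.045, -0.01, 1], [0, 0, 4, 0.08, -0.09, -0.01, 1], [0, 0, 6, 0.12, -0.135, -0.01, 1], [0, 0, 8, 0.16, -0.18, -0.01, 1], [0, 0, 9, 0.2, -0.225, -0.01, 1], [0, 0, 10, 0.24, -0.268, -0.01, 1], [0, 0, 11, 0.28, -0.31, -0.01, 1], [0, 0, 12, 0.32, -0.355, -0.01, 1], [0, 0, 13, 0.36, -0.4, -0.01, 0.9], [0, 0, 14, 0.4, -0.443, -0.01, 0.8], [0, 0, 15, 0.44, -0.487, -0.01, 0.8], [0, 0, 15.4, 0.48, -0.532, -0.01, 0.8]]
  ]
}}

```text
time: 2.0
ee_pos: [0.4744, 0.1223, 0.2497]
eef_rot: [[0.985, 0.17, 0.001], [0.17, -0.985, 0.0], [0.001, 0.0, -1.0]]
wrist_force: [1.0, -0.0, 1.1]
grip_width: 0.068
```

Request:
{"fn": "apply_moves", "kwargs": {
  "moves": [
    [[0, 0, 0, 0.021, -0.042, 0, 0.6], [0, 0, 0, 0.043, -0.084, 0, 0.6], [0, 0, 0, 0.043, -0.084, 0, 0.6], [0, 0, 0, 0.043, -0.084, 0, 0.6]]
  ]
}}

```text
time: 2.5
ee_pos: [0.5015, 0.2101, 0.249]
eef_rot: [[0.985, 0.171, -0.001], [0.171, -0.985, -0.001], [-0.001, 0.0, -1.0]]
wrist_force: [-0.0, -0.6, -0.4]
grip_width: 0.0514
```

```bash
python3 - <<'E'
from h import *
s=ctrl.read_state();print(s['time'],s['ee_pos'],s['eef_rot'])
T=wristT();im=ctrl.snapshot('wrist');cv2.imwrite('pics/w1.png',im[:,:,::-1])
for l in ["middle_tab","thin_tab","thick_tab"]:
    for d in ctrl.landmark_of('wrist',l): print(l,d['centre'],round(d['confidence'],2),atz('wrist',d['centre'],.107,T).round(4))
E
```

```text
2.5 [0.50149663 0.21005273 0.24903014] [[ 9.85304216e-01  1.70806475e-01 -8.65965822e-04]
 [ 1.70805988e-01 -9.85304493e-01 -6.08008053e-04]
 [-9.57091728e-04  4.51160750e-04 -9.99999440e-01]]
middle_tab [337.5, 281.4] 0.87 [0.3956 0.224  0.107 ]
middle_tab [48.6, 311.8] 0.79 [0.6281 0.2361 0.107 ]
middle_tab [222.2, 315.7] 0.55 [0.5057 0.212  0.107 ]
thin_tab [222.3, 410.5] 0.66 [0.5187 0.1371 0.107 ]
thick_tab [220.5, 225.2] 0.82 [0.4947 0.2837 0.107 ]
```

View pics/w1.png

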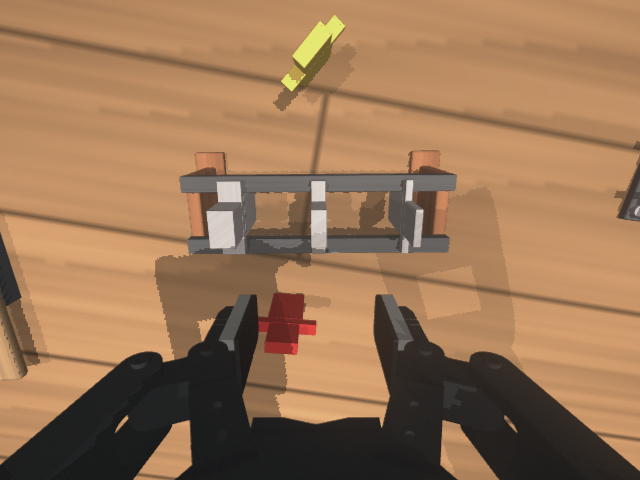

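The wrist view is level with the rack. The middle gauge shows at (318,225), between the thick one (225,222) and the thin one (412,222), with red at (287,323) and yellow at (313,55) well apart. I'll refine the position.

```bash
python3 - <<'E'
from h import *
s=ctrl.read_state();R=np.array(s['eef_rot']);T=wristT()
ax=np.array([R[0,0],R[1,0],0]);ay=np.array([-ax[1],ax[0],0])
c=np.array([.506,.212,0])
for n,pts in {'tabtop':[(x,y,.124) for x in(-.015,.015) for y in(-.006,.006)],'shoulder':[(x,y,.09) for x in(-.032,.032) for y in(-.006,.006)]}.items():
    for x,y,z in pts:
        r,co=proj('wrist',c+ax*x+ay*y+[0,0,z],T);print(n,x,y,round(co,1),round(r,1))
print(R.T@(c+[0,0,.1]-s['ee_pos']))
im=cv2.imread('pics/w1.png')[160:270,270:370];cv2.imwrite('pics/w1c.png',cv2.resize(im,None,fx=5,fy=5,interpolation=0))
E
```

```text
tabtop -0.015 -0.006 322.5 246.6
tabtop -0.015 0.006 307.0 246.5
tabtop 0.015 -0.006 322.8 208.4
tabtop 0.015 0.006 306.7 208.4
shoulder -0.032 -0.006 321.7 252.5
shoulder -0.032 0.006 308.0 252.5
shoulder 0.032 -0.006 322.1 179.1
shoulder 0.032 0.006 307.5 179.1
[ 0.00464034 -0.00200832  0.14940949]
```

View pics/w1c.png

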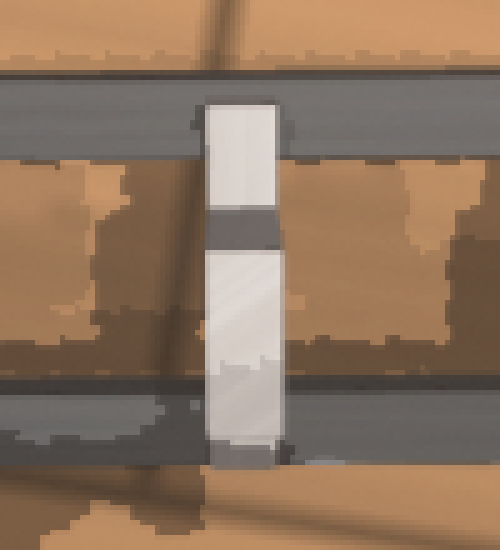

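Request:
{"fn": "apply_moves", "kwargs": {
  "moves": [
    [[0, 0, 0, 0.0034, 0.0012, 0.04, 0.6], [0, 0, 0, 0.0034, 0.0012, 0.08, 0.6], [0, 0, 0, 0.0034, 0.0012, 0.11, 0.6], [0, 0, 0, 0.0034, 0.0012, 0.13, 0.6], [0, 0, 0, 0.0034, 0.0012, 0.143, 0.6], [0, 0, 0, 0.0034, 0.0012, 0.149, 0.6], [0, 0, 0, 0.0034, 0.0012, 0.149, 0.6]]
  ],
  "grip_force": 60
}}

```text
time: 3.58
ee_pos: [0.5057, 0.2096, 0.1005]
eef_rot: [[0.985, 0.17, 0.0], [0.17, -0.985, 0.0], [0.0, -0.0, -1.0]]
wrist_force: [0.3, 0.6, -0.4]
grip_width: 0.0512
```

```bash
python3 - <<'E'
from h import *
im=ctrl.snapshot('wrist');cv2.imwrite('pics/w2.png',im[:,:,::-1])
E
```

```text
(no output)
```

View pics/w2.png

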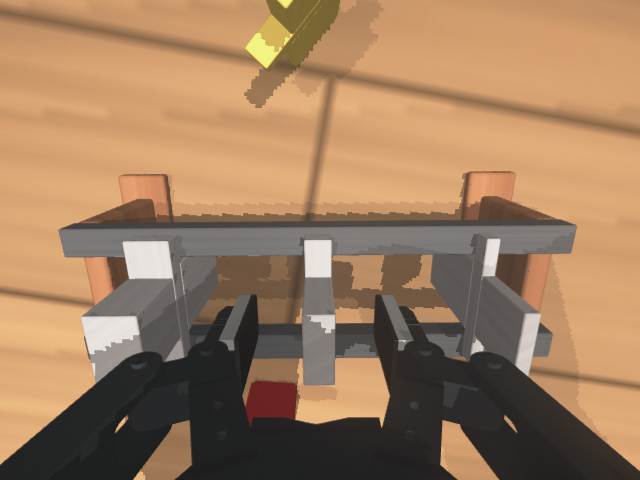

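The middle gauge (column 318) stands centred between the pads (257 and 376), and both neighbours are clear. Closing.

Request:
{"fn": "apply_moves", "kwargs": {
  "moves": [
    [[0, 0, 0, 0, 0, 0, 0.3], [0, 0, 0, 0, 0, 0, 0], [0, 0, 0, 0, 0, 0, 0], [0, 0, 0, 0, 0, 0, 0], [0, 0, 0, 0, 0, 0, 0], [0, 0, 0, 0, 0, 0, 0]]
  ],
  "grip_force": 60
}}

```text
time: 4.38
ee_pos: [0.5059, 0.2098, 0.1009]
eef_rot: [[0.985, 0.17, 0.001], [0.17, -0.985, 0.0], [0.001, -0.0, -1.0]]
wrist_force: [-0.4, -1.6, 6.1]
grip_width: 0.0114
```

Request:
{"fn": "apply_moves", "kwargs": {
  "moves": [
    [[0, 0, 0, 0, 0, -0.01, 0], [0, 0, 0, 0, 0, -0.03, 0], [0, 0, 0, 0, 0, -0.06, 0], [0, 0, 0, 0, 0, -0.1, 0], [0, 0, 0, 0, 0, -0.14, 0], [0, 0, 0, 0, 0, -0.17, 0], [0, 0, 0, 0, 0, -0.17, 0]]
  ]
}}

```text
time: 5.25
ee_pos: [0.5066, 0.2102, 0.2726]
eef_rot: [[0.985, 0.17, 0.004], [0.17, -0.985, 0.002], [0.005, -0.001, -1.0]]
wrist_force: [-0.2, 0.2, -4.4]
grip_width: 0.0112
```

```bash
python3 - <<'E'
from h import *
s=ctrl.read_state();R=np.array(s['eef_rot']);print(s['wrist_force'],s['ee_pos'])
im=ctrl.snapshot('wrist');im2=ctrl.snapshot('scene');cv2.imwrite('pics/w3.png',np.hstack([im[200:,200:440],im2[80:360,180:500]])[:,:,::-1])
print([ (d['centre'],d['confidence'],atz('top',d['centre'],.078)) for d in (ctrl.snapshot('top') is not None and ctrl.landmark_of('top','gap'))])
print(R.T@(np.array([.58,-.195,.27])-s['ee_pos']))
E
```

```text
[-0.21724981  0.20637759 -4.38796589] [0.50659184 0.21019208 0.27257107]
[([186.3, 457.0], 0.64, array([ 0.59880863, -0.19653249,  0.078     ]))]
[0.00335402 0.41177668 0.00216834]
```

View pics/w3.png

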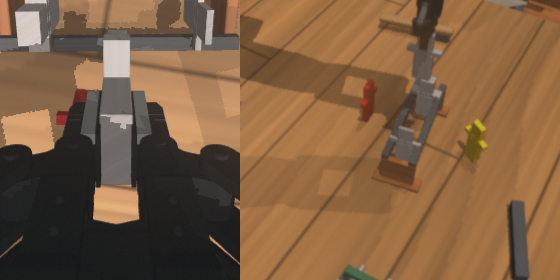

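Request:
{"fn": "apply_moves", "kwargs": {
  "moves": [
    [[0, 0, 1, -0.004, 0.04, 0, 0], [0, 0, 2, -0.008, 0.09, 0, 0], [0, 0, 3, -0.012, 0.14, 0, 0], [0, 0, 4, -0.016, 0.19, 0, 0], [0, 0, 5, -0.02, 0.24, 0, 0], [0, 0, 6, -0.025, 0.29, 0, 0], [0, 0, 7, -0.03, 0.34, 0, 0], [0, 0, 7.6, -0.034, 0.385, 0, 0], [0, 0, 7.6, -0.036, 0.407, 0, 0], [0, 0, 7.6, -0.036, 0.407, 0, 0], [0, 0, 7.6, -0.036, 0.407, 0, 0]]
  ]
}}

```text
time: 6.82
ee_pos: [0.5389, -0.1964, 0.2695]
eef_rot: [[0.999, 0.039, -0.002], [0.039, -0.999, 0.001], [-0.002, -0.001, -1.0]]
wrist_force: [-0.1, 1.4, -3.7]
grip_width: 0.0111
```

```bash
python3 - <<'E'
from h import *
s=ctrl.read_state();print(s['time'],s['ee_pos'],s['wrist_force'])
T=wristT();np.save('T4.npy',T);im=ctrl.snapshot('wrist');cv2.imwrite('pics/w4.png',im[:,:,::-1])
for d in ctrl.landmark_of('wrist','gap'): print(d['centre'],round(d['confidence'],2),atz('wrist',d['centre'],.078,T).round(4))
E
```

```text
6.825 [ 0.53889324 -0.19639479  0.26949431] [-0.13300742  1.3987359  -3.67022482]
```

View pics/w4.png

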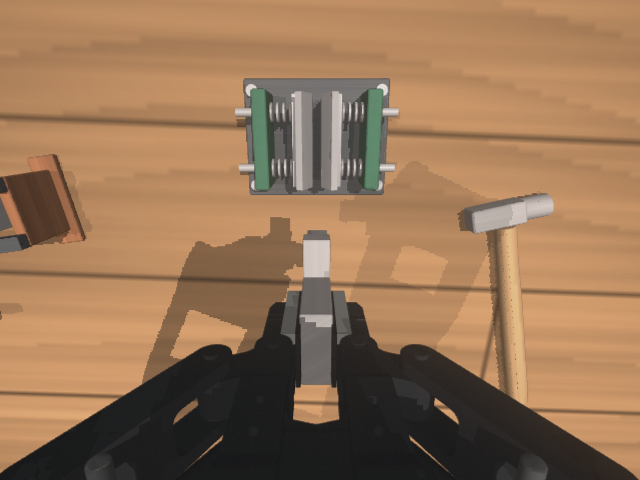

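The guide shows undisturbed at (317,138), jaws at columns about 303 and 336, rows 92–190, and the gauge is held at column 316. Zooming in to measure the gap.

```bash
python3 - <<'E'
from h import *
im=cv2.imread('pics/w4.png')[70:205,235:400];cv2.imwrite('pics/w4c.png',cv2.resize(im,None,fx=4.4,fy=4.4,interpolation=0))
g=cv2.cvtColor(cv2.imread('pics/w4.png'),6)
for r in (100,120,140,160,180): print(r,list(g[r,288:348]))
for c in (300,336):print(c,list(g[84:100,c]),list(g[180:200,c]))
E
```

```text
100 [np.uint8(116), np.uint8(115), np.uint8(116), np.uint8(123), np.uint8(140), np.uint8(142), np.uint8(151), np.uint8(179), np.uint8(182), np.uint8(182), np.uint8(183), np.uint8(182), np.uint8(183), np.uint8(152), np.uint8(132), np.uint8(137), np.uint8(136), np.uint8(132), np.uint8(133), np.uint8(135), np.uint8(133), np.uint8(133), np.uint8(133), np.uint8(132), np.uint8(99), np.uint8(112), np.uint8(115), np.uint8(106), np.uint8(103), np.uint8(104), np.uint8(103), np.uint8(113), np.uint8(89), np.uint8(106), np.uint8(117), np.uint8(120), np.uint8(120), np.uint8(120), np.uint8(121), np.uint8(119), np.uint8(121), np.uint8(122), np.uint8(123), np.uint8(120), np.uint8(181), np.uint8(188), np.uint8(188), np.uint8(190), np.uint8(188), np.uint8(188), np.uint8(190), np.uint8(200), np.uint8(204), np.uint8(214), np.uint8(122), np.uint8(104), np.uint8(114), np.uint8(115), np.uint8(115), np.uint8(115)]
120 [np.uint8(66), np.uint8(88), np.uint8(96), np.uint8(101), np.uint8(200), np.uint8(151), np.uint8(139), np.uint8(178), np.uint8(183), np.uint8(182), np.uint8(182), np.uint8(182), np.uint8(183), 
[... 3759 characters left out ...]
(187), np.uint8(117), np.uint8(109), np.uint8(108), np.uint8(107), np.uint8(89), np.uint8(146), np.uint8(151), np.uint8(150), np.uint8(148), np.uint8(148)]
336 [np.uint8(115), np.uint8(115), np.uint8(117), np.uint8(113), np.uint8(113), np.uint8(115), np.uint8(115), np.uint8(166), np.uint8(188), np.uint8(189), np.uint8(188), np.uint8(189), np.uint8(188), np.uint8(188), np.uint8(189), np.uint8(189)] [np.uint8(193), np.uint8(192), np.uint8(193), np.uint8(192), np.uint8(193), np.uint8(193), np.uint8(193), np.uint8(193), np.uint8(194), np.uint8(193), np.uint8(124), np.uint8(111), np.uint8(110), np.uint8(108), np.uint8(91), np.uint8(148), np.uint8(152), np.uint8(151), np.uint8(151), np.uint8(149)]
```

View pics/w4c.png

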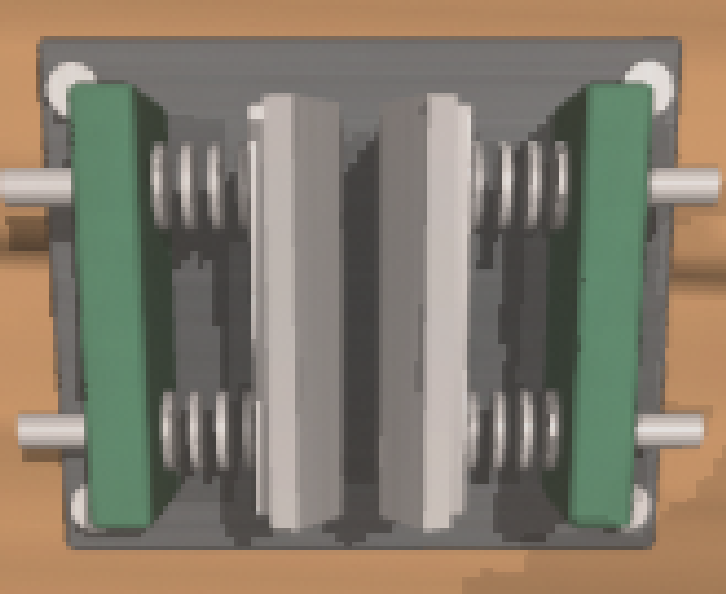

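```bash
python3 - <<'E'
from h import *
T=np.load('T4.npy');s=ctrl.read_state();R=np.array(s['eef_rot']);p=np.array(s['ee_pos'])
W=lambda c,r,z:R.T@(atz('wrist',(r,c),z,T)-p)
for a in [(301.2,100,.096),(302.3,180,.096),(332,100,.096),(331.2,180,.096),(312,120,.078),(312.3,180,.078),(320.8,120,.078),(320.8,180,.078),(316.5,91,.096),(316.5,190,.096)]: print(a,W(*a).round(4))
for n in [((91,316.5),(190,316.5))]:
    a,b=[atz('wrist',q,.096,T) for q in n]; print((a+b)/2,np.degrees(np.arctan2(*(a-b)[[1,0]])))
# held gauge: tab top edge columns
g=cv2.cvtColor(cv2.imread('pics/w4.png'),6)
for r in (240,265,290,310,330,350,375): print(r,g[r,290:342].tolist())
E
```

```text
(301.2, 100, 0.096) [ 0.0975 -0.0128  0.174 ]
(302.3, 180, 0.096) [ 0.0333 -0.0126  0.174 ]
(332, 100, 0.096) [0.0975 0.0121 0.1739]
(331.2, 180, 0.096) [0.0333 0.0123 0.174 ]
(312, 120, 0.078) [ 0.0825 -0.0043  0.192 ]
(312.3, 180, 0.078) [ 0.0307 -0.0042  0.192 ]
(320.8, 120, 0.078) [0.0825 0.0033 0.192 ]
(320.8, 180, 0.078) [0.0307 0.0036 0.192 ]
(316.5, 91, 0.096) [ 0.1042 -0.0004  0.1739]
(316.5, 190, 0.096) [ 0.0246 -0.0004  0.174 ]
[ 0.60344113 -0.19310991  0.096     ] 2.311864644243403
240 [107, 155, 160, 160, 160, 160, 160, 161, 160, 160, 160, 160, 140, 164, 180, 177, 177, 177, 178, 178, 178, 179, 182, 183, 184, 185, 183, 182, 181, 180, 181, 182, 181, 181, 181, 182, 183, 183, 184, 174, 147, 160, 162, 162, 162, 162, 162, 162, 163, 162, 163, 162]
265 [106, 105, 105, 105, 153, 158, 114, 105, 106, 105, 105, 105, 106, 163, 193, 200, 200, 200, 200, 200, 201, 200, 202, 204, 204, 205, 204, 203, 201, 201, 201, 201, 202, 203, 203, 204, 204, 205, 201, 185, 163, 160, 160, 161, 161, 162, 161, 162, 161, 162, 162, 162]
290 [143, 143, 143, 143, 142, 142, 143, 143, 144, 144, 137, 116, 95, 99
[... 454 characters left out ...]
52, 36, 35, 35, 34, 62, 103, 107, 106, 107, 108, 109, 110, 110, 110, 109, 108, 108, 107, 108, 108, 109, 110, 109, 110, 110, 110, 110, 110, 109, 109, 108, 108, 106, 106, 106, 72, 43, 39, 38, 39, 52, 93, 97, 97, 98, 98]
350 [33, 33, 32, 34, 32, 35, 38, 37, 37, 37, 43, 98, 104, 105, 105, 105, 105, 104, 105, 104, 105, 104, 104, 104, 104, 105, 104, 104, 105, 104, 104, 105, 105, 105, 105, 105, 106, 106, 107, 106, 105, 59, 41, 39, 39, 40, 38, 35, 36, 35, 36, 36]
375 [29, 32, 31, 31, 29, 32, 35, 35, 36, 37, 31, 79, 104, 107, 106, 106, 107, 106, 106, 106, 106, 106, 105, 105, 105, 105, 104, 105, 105, 106, 105, 106, 106, 106, 106, 106, 107, 107, 108, 109, 89, 45, 36, 35, 37, 37, 34, 30, 34, 33, 36, 34]
```

The gap is confirmed: lips 24.9 mm apart, length 79.6 mm, narrow part 7.7 mm, yaw in line with the tool, and the middle 64 mm ahead with about 1 mm of +y relative to the gauge.

Request:
{"fn": "apply_moves", "kwargs": {
  "moves": [
    [[0, 0, 0, 0.03, 0.001, 0, 0], [0, 0, 0, 0.06, 0.001, 0.01, 0], [0, 0, 0, 0.0645, 0.001, 0.04, 0], [0, 0, 0, 0.0645, 0.001, 0.07, 0], [0, 0, 0, 0.0645, 0.001, 0.083, 0], [0, 0, 0, 0.0645, 0.001, 0.083, 0], [0, 0, 0, 0.0645, 0.001, 0.083, 0]]
  ]
}}

```text
time: 7.8
ee_pos: [0.6047, -0.196, 0.1887]
eef_rot: [[0.999, 0.039, 0.002], [0.039, -0.999, -0.001], [0.002, 0.001, -1.0]]
wrist_force: [0.9, -0.4, -2.6]
grip_width: 0.0111
```

```bash
python3 - <<'E'
from h import *
s=ctrl.read_state();print(s['time'],s['ee_pos'],s['wrist_force'])
im=ctrl.snapshot('wrist');im2=ctrl.snapshot('scene');im2=cv2.resize(im2[260:470,200:400],None,fx=2,fy=2)
cv2.imwrite('pics/w5.png',np.hstack([im[60:480,130:500],im2])[:,:,::-1])
E
```

```text
7.8 [ 0.60466059 -0.1960256   0.18869403] [ 0.92424709 -0.43720897 -2.56224252]
```

View pics/w5.png

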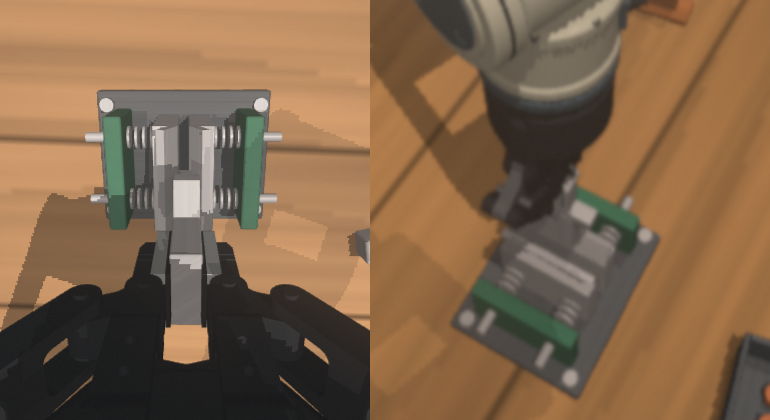

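Request:
{"fn": "apply_moves", "kwargs": {
  "moves": [
    [[0, 0, 0, -0.001, -0.0015, 0, 0], [0, 0, 0, -0.001, -0.0015, 0.006, 0], [0, 0, 0, -0.001, -0.0015, 0.012, 0], [0, 0, 0, -0.001, -0.0015, 0.016, 0], [0, 0, 0, -0.001, -0.0015, 0.02, 0], [0, 0, 0, -0.001, -0.0015, 0.022, 0], [0, 0, 0, -0.001, -0.0015, 0.022, 0]]
  ]
}}

```text
time: 8.78
ee_pos: [0.6027, -0.1945, 0.1652]
eef_rot: [[0.999, 0.038, -0.0], [0.038, -0.999, 0.0], [-0.0, -0.0, -1.0]]
wrist_force: [-0.4, 0.0, -3.9]
grip_width: 0.0112
```

Request:
{"fn": "apply_moves", "kwargs": {
  "moves": [
    [[0, 0, 0, 0, 0, 0.002, 0], [0, 0, 0, 0, 0, 0.004, 0], [0, 0, 0, 0, 0, 0.006, 0], [0, 0, 0, 0, 0, 0.008, 0], [0, 0, 0, 0, 0, 0.01, 0]]
  ]
}}

```text
time: 9.4
ee_pos: [0.6036, -0.1946, 0.1566]
eef_rot: [[0.999, 0.039, 0.002], [0.039, -0.999, -0.001], [0.002, 0.001, -1.0]]
wrist_force: [-2.1, 1.5, 9.0]
grip_width: 0.0115
```

Entry has begun: the vertical force rose from -4 to 9 N. Continuing gently.

Request:
{"fn": "apply_moves", "kwargs": {
  "moves": [
    [[0, 0, 0, 0, 0, 0.002, 0], [0, 0, 0, 0, 0, 0.004, 0], [0, 0, 0, 0, 0, 0.006, 0], [0, 0, 0, 0, 0, 0.008, 0]]
  ]
}}

```text
time: 9.9
ee_pos: [0.6032, -0.1946, 0.1475]
eef_rot: [[0.999, 0.038, 0.001], [0.038, -0.999, -0.0], [0.001, 0.0, -1.0]]
wrist_force: [0.2, 1.9, 3.4]
grip_width: 0.0109
```

Request:
{"fn": "apply_moves", "kwargs": {
  "moves": [
    [[0, 0, 0, 0, 0, 0.003, 0], [0, 0, 0, 0, 0, 0.006, 0], [0, 0, 0, 0, 0, 0.009, 0], [0, 0, 0, 0, 0, 0.012, 0], [0, 0, 0, 0, 0, 0.015, 0], [0, 0, 0, 0, 0, 0.018, 0], [0, 0, 0, 0, 0, 0.02, 0], [0, 0, 0, 0, 0, 0.022, 0]]
  ]
}}

```text
time: 10.9
ee_pos: [0.6028, -0.1945, 0.1252]
eef_rot: [[0.999, 0.038, -0.0], [0.038, -0.999, 0.0], [-0.0, -0.0, -1.0]]
wrist_force: [-0.7, 0.9, 3.9]
grip_width: 0.011
```

```bash
python3 - <<'E'
from h import *
s=ctrl.read_state();print(s['time'],s['ee_pos'],s['wrist_force'])
im=ctrl.snapshot('wrist');im2=ctrl.snapshot('scene');im2=cv2.resize(im2[260:470,200:400],None,fx=2,fy=2)
cv2.imwrite('pics/w6.png',np.hstack([im[60:480,130:500],im2])[:,:,::-1])
E
```

```text
10.9 [ 0.60276457 -0.194506    0.1251854 ] [-0.6506392   0.88275493  3.85022845]
```

View pics/w6.png

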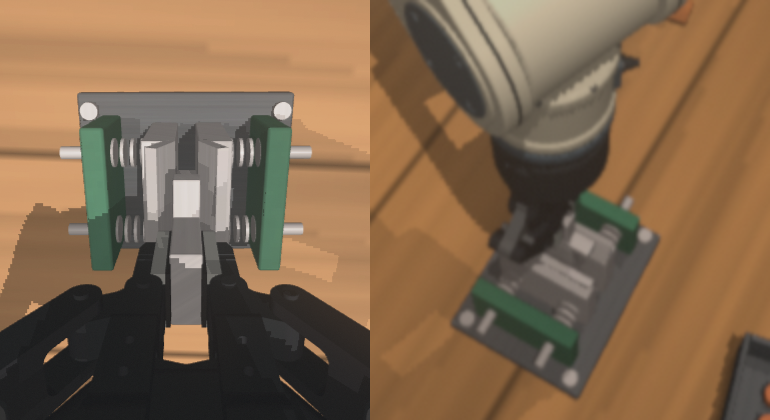

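The gauge is between the jaws and aligned, with its shoulder at the same place in the wrist picture (crop rows 180–217) as before entry, so it hasn't slipped in the grip. A last 6 mm, then release with a moderate opening.

Request:
{"fn": "apply_moves", "kwargs": {
  "moves": [
    [[0, 0, 0, 0, 0, 0.002, 0], [0, 0, 0, 0, 0, 0.004, 0], [0, 0, 0, 0, 0, 0.006, 0], [0, 0, 0, 0, 0, 0.006, 0]]
  ]
}}

```text
time: 11.5
ee_pos: [0.6028, -0.1945, 0.119]
eef_rot: [[0.999, 0.038, -0.0], [0.038, -0.999, 0.0], [-0.0, -0.0, -1.0]]
wrist_force: [1.2, 0.9, -0.3]
grip_width: 0.0109
```

Request:
{"fn": "apply_moves", "kwargs": {
  "moves": [
    [[0, 0, 0, 0, 0, 0, 0.15], [0, 0, 0, 0, 0, 0, 0.3], [0, 0, 0, 0, 0, 0, 0.4], [0, 0, 0, 0, 0, 0, 0.4], [0, 0, 0, 0, 0, 0, 0.4], [0, 0, 0, 0, 0, -0.01, 0.4], [0, 0, 0, 0, 0, -0.03, 0.4], [0, 0, 0, 0, 0, -0.06, 0.4], [0, 0, 0, 0, 0, -0.1, 0.4], [0, 0, 0, -0.03, 0, -0.14, 0.4], [0, 0, 0, -0.06, 0, -0.15, 0.4], [0, 0, 0, -0.06, 0, -0.15, 0.4]]
  ]
}}

```text
time: 13.0
ee_pos: [0.5421, -0.1971, 0.2722]
eef_rot: [[0.999, 0.038, 0.003], [0.038, -0.999, -0.001], [0.003, 0.001, -1.0]]
wrist_force: [0.9, -1.0, -0.0]
grip_width: 0.0339
```

```bash
python3 - <<'E'
from h import *
s=ctrl.read_state();print(s['time'],s['ee_pos'],s['wrist_force'],s['grip_width'])
T=wristT();np.save('T7.npy',T);im=ctrl.snapshot('wrist');im2=ctrl.snapshot('scene');cv2.imwrite('pics/s7.png',im2[:,:,::-1]);cv2.imwrite('pics/w7.png',im[:,:,::-1])
im2=cv2.resize(im2[120:470,200:420],None,fx=1.2,fy=1.2)
cv2.imwrite('pics/m7.png',np.hstack([im[60:480,130:500],im2])[:,:,::-1])
for n in('wrist','scene'):
  for l in ["middle_tab","thin_tab","thick_tab"]:
    for d in ctrl.landmark_of(n,l): print(n,l,d['centre'],round(d['confidence'],2))
c=np.array([.603,-.194,0])
for z in (.120,.126,.132,.138): print(z,proj('scene',c+[0,0,z]),proj('wrist',c+[0,0,z],T))
E
```

```text
13.0 [ 0.54206305 -0.19708838  0.27224666] [ 0.94514256 -1.03339895 -0.0191801 ] 0.03388800198661899
wrist middle_tab [153.0, 313.1] 0.57
scene middle_tab [207.2, 419.5] 0.97
scene middle_tab [371.0, 288.7] 0.94
scene middle_tab [169.4, 308.1] 0.8
scene thin_tab [213.5, 347.3] 0.55
scene thick_tab [163.0, 365.8] 0.78
0.12 (np.float64(372.8454296431232), np.float64(291.7044456330056)) (np.float64(149.39173511189966), np.float64(315.98799805359505))
0.126 (np.float64(371.268746066429), np.float64(291.6329704824976)) (np.float64(149.83196268181342), np.float64(316.0068315714275))
0.132 (np.float64(369.6710547476276), np.float64(291.5605429966251)) (np.float64(150.2910892240784), np.float64(316.0264736122991))
0.138 (np.float64(368.0519330099086), np.float64(291.4871440143532)) (np.float64(150.7703584341241), np.float64(316.0469773831459))
```

View pics/m7.png

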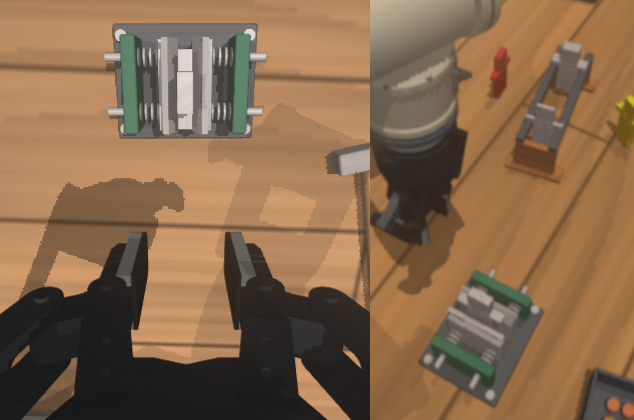

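The gauge stands upright and central between the jaws (wrist picture col 315, rows 109–190). The scene landmark puts its tab at z ≈ 0.126, and the other two gauges are where they were. I'll let the arm settle, then hand in.

Request:
{"fn": "apply_moves", "kwargs": {
  "moves": [
    [[0, 0, 0, 0, 0, 0, 0.4], [0, 0, 0, 0, 0, 0, 0.4], [0, 0, 0, 0, 0, 0, 0.4]]
  ]
}}

```text
time: 13.78
ee_pos: [0.5428, -0.1968, 0.2692]
eef_rot: [[0.999, 0.038, -0.0], [0.038, -0.999, 0.0], [-0.0, -0.0, -1.0]]
wrist_force: [-0.0, -0.6, -0.3]
grip_width: 0.0344
```

```bash
python3 - <<'E'
from cell import ctrl
print(ctrl.close_job(), ctrl.read_state()['time'])
E
```

```text
the job is handed in; nothing more can be done
the job is handed in; nothing more can be done
```

I took the 12 mm gauge from the middle of the rack and slid it down between the jaws until its shoulders were about 3 mm above the lips. I then let go, backed the arm clear and handed the job in at about 13.8 s. No verdict is reported.

- **Force:** the highest wrist force I read was about 9 N at entry, or about 13 N over the held gauge's own reading. After that it dragged at about 7 to 8 N until the last 6 mm.
- **Height:** the gripper height puts the tab centre about 47 mm above the gap point, inside the 36 to 63 mm window. The scene camera agrees, at about 48 mm.
- **Position and angle:** the gauge looks upright and in line in the last pictures. It is within a few mm of the gap's middle; I didn't measure its angle separately.
- **Other gauges:** the thin and thick gauges look unmoved. Their detected points in the scene camera shifted by no more than about 3 pixels from the start.
- **Disagreements:** the first scene-camera positions were up to about 10 mm off from the wrist camera's, so I relied on the wrist camera. The network did not find the gap in the wrist picture, so I measured it from the jaw edges; they matched the given sizes within 0.5 mm.

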